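# Slide the clip tin through the gap to the wooden box

## Task

Put the round tin of paper clips away: push it along the desk with the fingertips, right through the narrow gap between the lying book and the stapler and out at the other end, until it touches, or all but touches, the front of the wooden box that stands beyond. Push it gently and keep it flat on the desk the whole way - do not pinch it or lift it - and leave the eraser, the binder clip, the ink bottle and the rubber stamp where they are.

Things in the scene. Friction and masses are not known exactly. Their poses are not given: they have to be found in the camera images.
- clip_tin: The round reddish-brown tin, shut, loose, about 0.1 to 0.17 kg: 60 mm in diameter where it is touched (63 over the lid's rim), 24 mm high. Origin: centre of its underside. Its yaw does not matter. It starts before the gap, its centre 150 to 180 mm short of the gap's middle and up to 45 mm out of line.
- book: The dark blue hard-bound book lying flat, 135 x 200 x 22 mm; it stands fast. Origin: centre of its underside; z up. Its spine, the side at x = -67 mm, is one wall of the gap and runs along the book's y axis from y = -100 to +100 mm. The tin has to travel along the book's +y axis.
- gap_middle (a point): The middle of the gap, at desk height, with the book's axes (y along the gap, the way the tin travels; x across it, pointing to the book). The gap is 67 mm wide: the book's spine is at x = +33.5 mm (from y = -100 to +100 mm), the stapler's base at x = -33.5 mm (from y = -72 to +72 mm). Box front: y = +187 to +209 mm.
- stapler: The dark blue stapler, 36 x 148 x 51 mm, which stands fast parallel to the book and is the other wall of the gap. Origin: centre of its underside; its y axis runs along it.
- wooden_box: The brown wooden box with a shut lid, 113 x 176 x 68 mm, which stands fast beyond the gap with its long front across the way out. Origin: centre of its underside; its front is the plane x = -54 mm in its own frame (the lid overhangs it by 3 mm, 56 mm up) and looks along its -x axis, towards the gap; y runs along the front. The tin touches the front when its centre is at x = -84 mm.
- eraser: Bystander, loose: the eraser in a card sleeve, 21 x 44 x 12 mm, lying on top of the book. Origin: centre of its underside.
- binder_clip: Bystander, loose: the black binder clip, 32 x 20 x 34 mm, in the corner between the book's far end and the box. Origin: centre of its underside.
- ink_bottle: Bystander, loose: the square ink bottle, 47 x 46 x 58 mm, beyond the stapler near the far end of the gap. Origin: centre of its underside.
- rubber_stamp: Bystander, loose: the wooden rubber stamp with an upright handle, 25 x 48 x 67 mm, beyond the stapler near the tin's end of the gap. Origin: centre of its underside.
Things that resemble listed ones, but are neither listed nor needed, are in the scene too. What is shaped like the clip_tin but yellow is not meant.

How it is judged:
By the outcome, as a careful person would: the job done as asked, in the order asked, and still so for the second after the job is handed in, with the robot touching nothing.
It also fails if it takes over 59 s, if anything falls off the work surface, if the arm or the gripper's body presses on something with over 40 N, if the wrist force passes 120 N, or if a joint passes its speed limit or range.

## Robot

A 6-joint arm with a two-finger parallel gripper is mounted at the origin on the work surface; the furniture and walls round the work are solid. World frame = base frame: x ahead of the robot, y to its left, z up, the work surface at z = 0. Lengths are in mm, angles in rad, forces in N, time in s.
With the tool pointing down it reaches from about 400 to 925 mm from the base axis. Payload 12.5 kg.
Tool frame: the origin (TCP) lies midway between the tips of the shut fingers; the grasp point (between the pads) lies 19 mm behind it; x points along the fingers, y is the direction in which the jaws open and shut, and the axes are right-handed (so a half turn about x gives the same grasp; the last joint's range is limited). The gripper opens to 95 mm and grips with 3 to 60 N. Pads are 20 mm wide; open, the fingers measure 119 mm over their backs; the gripper's body (75 mm by 180 mm) begins 59 mm behind the grasp point.
Start: joints at [-0.106, 0.491, 1.559, -0, 1.092, -0.106], TCP at [625.017, 0.021, 214.661] pointing down, gripper open.
Joint ranges: [-3.1, 3.1], [-0.84, 2.19], [0.05, 2.79], [-1.13, 4.28], [0.06, 2.93], [-2.69, 2.69]. Speed limits (rad/s): [2.22, 2.22, 2.79, 3.14, 3.14, 3.14].

## Interface

Orientations are given as [roll, pitch, yaw] about the fixed x, y, z axes, in that order (R = Rz(yaw) Ry(pitch) Rx(roll)).
In Python, from cell import sensors, read_camera, get_calibration, order gives the robot as it stands. The module is installed in compiled form; this text tells all that it offers.
- The arm moves only by the tool servo_tool, never from a script. Its argument "steps" is text: rows parted by semicolons, each of 7 numbers parted by spaces: the shift along the tool's x, y, z in mm, then the turn, a rotation vector about the tool's x, y, z in rad, then the finger opening in mm, from 0 to 95.1. A call has exactly 8 rows; each row shifts and turns the pose as measured when the row begins, along the tool's axes as they then stand; what a row does not reach is not made up. A row lasts 1/10 s, in which the tool goes at most 50 mm and 8.59 degrees, less where a joint would pass 70% of its speed; a pose out of reach is approached as far as the arm can. A call is refused whole if a number of a shift passes 50 or a number of a turn 0.15, either way. A call with a gripper value outside its range is refused whole. The fingers move at their own pace and stop on an object; the grip force is fixed at half the most. Time passes only in rows, so rows that do not move let the fingers close, or fill a call up. It gives the time, the measured TCP pose, the force and the opening at its end, in the units of the state.
- sensors.state(): the state, without advancing time (a new reading comes with each control period).
- read_camera(name): name is "scene" or "side" or "wrist"; returns (picture, depth): 480x640x3 uint8, blue, green, red; 480x640 float32, mm along the optical axis (not along the pixel's ray), 0 where there is no reading.
- get_calibration(name): a dict with "mtx" (3x3 intrinsics, pixels), "R" (3x3) and "t" (3): a world point X has camera coordinates R X + t. Camera axes: x right, y down, z forward; pixel columns grow to the right and rows downward; lengths in mm; the calibration is good to about 2 mm. A picture is of the moment at which its call begins: read the wrist's pose just before it. get_calibration takes no time and is no camera call; for the wrist camera it gives the pose at the moment of the call.
- order.job_done(): hands the job in, once; it reports no verdict.
The state is a dict: "t": time; "joints": joint angles; "qvel": joint speeds; "tau": joint torques, N m; "eef_pos": TCP position; "tcp_rot": TCP orientation; "ft_force": force on the tool from outside, world axes, zero at the start; "moment": the same for the moment, N m; "opening": opening from 0.0 (shut) to 1.0 (fully open).
Only numpy, scipy, OpenCV 4.12 (cv2) and the standard library are available. Lean on these libraries where they do the work, as an engineer would, in place of code of your own. Each camera call takes 0.05 s, during which the arm holds its last target.

## Working session

There is one attempt and no reset: what is moved stays moved. The work goes in short steps, Python scripts to look and compute and a tool call to move; the robot and the scene stay as the last step left them, time stands still between calls to the robot, and variables do not carry over. Pictures are saved under pics/ and viewed, and the job is handed in when it is done.

Besides the shell and the picture viewer there is one more tool, called after "Emit:" as name(argument=value, ...), one argument or row to a line, values as JSON. servo_tool: Moves the arm, as the interface text tells. Its arguments: {"type":"object","properties":{"steps":{"type":"string"}},"required":["steps"]}

```bash
mkdir -p pics; ls; python3 - <<'E'
from cell import *
import cv2,numpy as np
print(sensors.state())
for n in ("scene","side","wrist"):
    c=get_calibration(n);p,d=read_camera(n);cv2.imwrite(f"pics/{n}0.png",p);np.savez(f"pics/{n}0.npz",p=p,d=d,**c);print(n,c)
E
```

```text
pics
{'t': 0.0, 'joints': array([-1.05604136e-01,  4.91564292e-01,  1.55946084e+00, -2.05637346e-06,
        1.09168789e+00, -1.05592186e-01]), 'qvel': array([ 8.93580966e-04, -7.96105629e-04, -2.86320849e-04,  1.36519346e-03,
       -6.07242249e-04, -4.32362724e-06]), 'tau': array([-9.52334158e-04, -6.12640929e+01, -2.58175153e+01,  6.92750537e-02,
        4.83079045e-02, -1.38641695e-05]), 'eef_pos': array([6.24753593e+02, 4.57582319e-02, 2.14054883e+02]), 'tcp_rot': array([-1.67476069,  1.56967595,  3.03761729]), 'ft_force': array([ 1.02061677, -0.32844933,  0.21096573]), 'moment': array([-0.00211672,  0.02269938, -0.04696882]), 'opening': 0.9983031162212971}
scene {'mtx': array([[477.76184011,   0.        , 314.39479929],
       [  0.        , 477.76184011, 235.98618673],
       [  0.        ,   0.        ,   1.        ]]), 'R': array([[ 0.00390909, -0.99976369, -0.02138405],
       [-0.6663855 ,  0.01333975, -0.74548804],
       [ 0.74559713,  0.0171642 , -0.66617588]]), 't': array([-150.69257735,  377.34933084,  491.29492898])}
side {'mtx': array([[440.28010982,   0.        , 318.05816873],
       [  0.        , 440.28010982, 242.40848877],
       [  0.        ,   0.        ,   1.        ]]), 'R': array([[-0.69952755,  0.71455419,  0.00857438],
       [ 0.29270979,  0.29745903, -0.9087569 ],
       [-0.65190658, -0.63319069, -0.41723779]]), 't': array([ 457.93121869,  -57.67986093, 1197.74439678])}
wrist {'mtx': array([[342.47615743,   0.        , 319.57531066],
       [  0.        , 342.47615743, 242.79450061],
       [  0.        ,   0.        ,   1.        ]]), 'R': array([[ 9.99999192e-01, -3.60932034e-04, -1.21927457e-03],
       [ 1.34593768e-05, -9.55811561e-01,  2.93980032e-01],
       [-1.27150354e-03, -2.93979810e-01, -9.55810784e-01]]), 't': array([-624.91487938,  -33.34377984,  392.30923022])}
```

View pics/scene0.png

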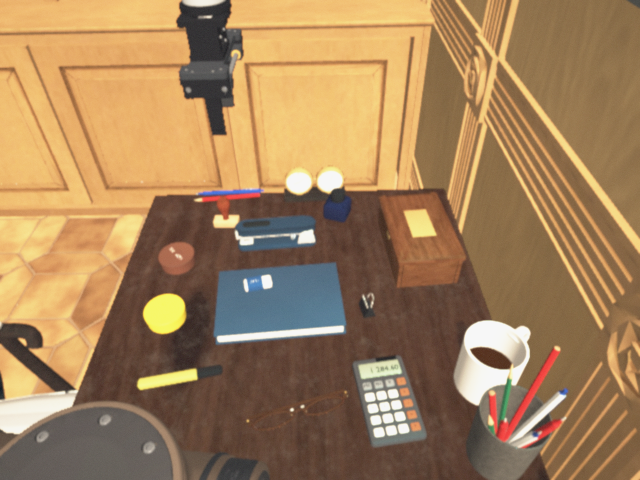

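View pics/side0.png

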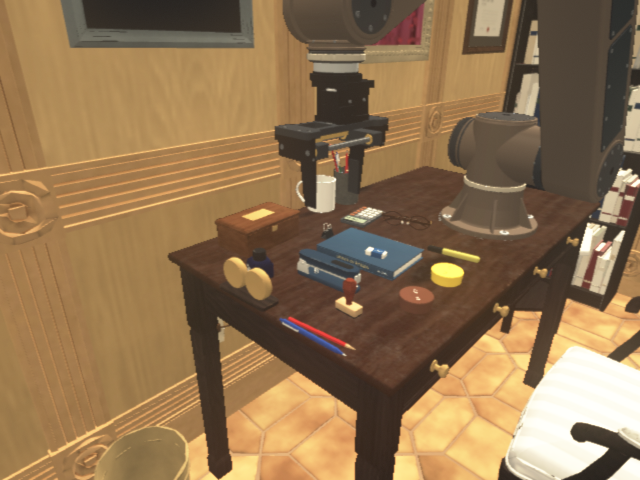

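View pics/wrist0.png

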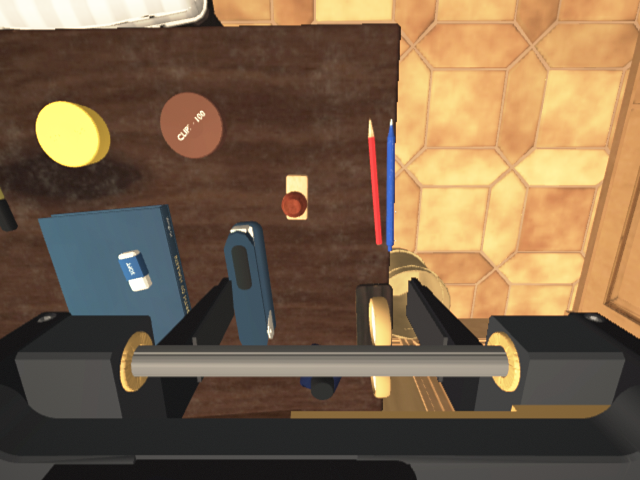

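The scene view shows the tin at about (177,258), left of the gap. The stapler is at (277,232), the book at (280,300), the box at (420,238), and the yellow decoy at (165,313). The wrist view shows the tin at (191,125) and the near end of the gap between (165,207) and (245,225). In the side view the tin is at (417,295). So the gap runs roughly along world -y.

```bash
cat > h.py <<'E'
import numpy as np,cv2
def load(n):
    f=np.load(f"pics/{n}.npz");return {k:f[k] for k in f}
def ray(c,uv,z):
    uv=np.atleast_2d(np.asarray(uv,float));r=np.c_[uv,np.ones(len(uv))]@np.linalg.inv(c['mtx']).T@c['R']
    C=-c['R'].T@c['t'];return C+r*((z-C[2])/r[:,2])[:,None]
def cloud(c):
    v,u=np.mgrid[:480,:640];d=c['d'];m=d>0
    P=np.stack([u*d,v*d,d],-1)@np.linalg.inv(c['mtx']).T
    return (P-c['t'])@c['R'],m
def tri(cs,uvs):
    A=[];b=[]
    for c,uv in zip(cs,uvs):
        C=-c['R'].T@c['t'];r=c['R'].T@np.linalg.inv(c['mtx'])@np.array([*uv,1.]);r/=np.linalg.norm(r)
        M=np.eye(3)-np.outer(r,r);A.append(M);b.append(M@C)
    return np.linalg.lstsq(np.vstack(A),np.hstack(b),rcond=None)[0]
def tinmask(c):
    h=cv2.cvtColor(c['p'],cv2.COLOR_BGR2HSV);P,m=cloud(c)
    return h,P,m
E
python3 - <<'E'
from h import *
for n in("scene0","side0","wrist0"):
    c=load(n);h,P,m=tinmask(c)
    H,S,V=[h[...,i].astype(int) for i in range(3)]
    on=m&(P[...,0]>400)&(P[...,0]<1000)&(abs(P[...,1])<450)
    # table z
    t=on&(abs(P[...,2])<8);print(n,"table z",np.median(P[t][:,2]))
    tin=on&((H<12)|(H>172))&(S>90)&(V>50)&(P[...,2]>15)&(P[...,2]<35)&(P[...,1]>50)
    k,lab,st,ce=cv2.connectedComponentsWithStats(tin.astype(np.uint8))
    for i in range(1,k):
        if st[i,4]>150:
            q=P[lab==i];top=q[q[:,2]>np.median(q[:,2])-2]
            print(" red",st[i],ce[i],"med",np.median(q,0),"min",q.min(0),"max",q.max(0))
            (x,y),r=cv2.minEnclosingCircle(top[:,:2].astype(np.float32));print("  circ",x,y,r)
    blue=on&(H>95)&(H<125)&(S>80)&(P[...,2]>17)&(P[...,2]<28)
    k,lab,st,ce=cv2.connectedComponentsWithStats(blue.astype(np.uint8))
    for i in range(1,k):
        if st[i,4]>600:
            q=P[lab==i];print(" book",st[i],cv2.minAreaRect(q[:,:2].astype(np.float32)),np.median(q[:,2]))
    blue=on&(H>95)&(H<125)&(S>80)&(P[...,2]>30)&(P[...,2]<75)
    k,lab,st,ce=cv2.connectedComponentsWithStats(blue.astype(np.uint8))
    for i in range(1,k):
        if st[i,4]>100:
            q=P[lab==i];print(" stapler?",st[i],cv2.minAreaRect(q[:,:2].astype(np.float32)),np.median(q[:,2]))
    box=on&(abs(P[...,2]-68)<6)&(P[...,1]<-100)&(H<25)
    if box.sum()>200:
        q=P[box];print(" box",len(q),cv2.minAreaRect(q[:,:2].astype(np.float32)),np.median(q[:,2]))
E
```

```text
scene0 table z 1.0280926646822854
 red [158 242  37  28 752] [176.22606383 255.24335106] med [490.39419627  94.5459138   24.05068651] min [463.29493467  64.76281631  15.18241519] max [526.56713025 127.98834222  27.36717367]
  circ 495.33306884765625 96.33125305175781 32.19008255004883
 book [ 218  264  122   31 2474] ((428.7800598144531, -89.39126586914062), (65.19793701171875, 197.5343780517578), 2.6719207763671875) 22.873257695521666
 stapler? [325 197  25  15 210] ((621.7543334960938, -194.75482177734375), (40.2412109375, 38.953041076660156), 66.36006927490234) 36.034805676280634
 stapler? [241 217  73  18 604] ((543.490966796875, -82.30188751220703), (28.08623504638672, 130.61773681640625), 5.077186584472656) 49.67256747939749
 stapler? [247 275  15  13 142] ((417.1523742675781, -51.46508026123047), (22.667428970336914, 22.14737892150879), 11.2622652053833) 34.797200018270146
 box 4047 ((590.0904541015625, -280.2478332519531), (379.20404052734375, 181.44094848632812), 35.3522834777832) 68.09352406064313
side0 table z 0.15818790424319226
 red [399 286  35  23 582] [416.27835052 29
[... 521 characters left out ...]
] max [528.06383969 125.68036715  25.93853728]
  circ 496.5599670410156 94.73969268798828 31.586450576782227
 book [ 111  207   75  138 4934] ((429.4248352050781, -73.5504150390625), (64.3828353881836, 166.68905639648438), 4.584580421447754) 21.84508350806539
 stapler? [ 225  232   42  113 2466] ((546.1265869140625, -74.09556579589844), (31.882753372192383, 132.33949279785156), 4.644432544708252) 49.12615846193549
 stapler? [118 256  28  25 375] ((418.2677917480469, -53.2547492980957), (21.582048416137695, 25.325593948364258), 11.490925788879395) 33.895040667378105
 box 461 ((693.8413696289062, -149.27584838867188), (16.54411506652832, 98.44440460205078), 2.899091958999634) 65.83272157735156
```

```bash
python3 - <<'E'
from h import *
for n in("scene0","wrist0","side0"):
    c=load(n);h,P,m=tinmask(c)
    X,Y,Z=P[...,0],P[...,1],P[...,2]
    bk=m&(X>400)&(X<510)&(Y<25)&(Y>-185)&(Z>18)&(Z<26)
    pts=[]
    for y in np.arange(-180,15,6):
        s=bk&(abs(Y-y)<3)
        if s.sum()>6: pts.append((np.percentile(X[s],99),y))
    pts=np.array(pts)
    vx,vy,x0,y0=cv2.fitLine(pts.astype(np.float32),cv2.DIST_HUBER,0,.01,.01).ravel()
    print(n,len(pts),"slope dx/dy",vx/vy,"x at y=-85",x0+(-85-y0)*vx/vy); print(np.round(pts[:,0],1))
    s=bk&(X>430)&(X<475); print(" book y ext",np.percentile(Y[s],[.3,99.7]))
    # stapler low points
    st=m&(X>490)&(X<570)&(Y<20)&(Y>-190)&(Z>4)
    for lo,hi in((4,15),(15,30),(30,60)):
        s=st&(Z>lo)&(Z<hi)
        o=[]
        for y in np.arange(-170,20,20):
            q=s&(abs(Y-y)<8)
            o.append((y,round(float(np.percentile(X[q],2)),1),round(float(np.percentile(X[q],98)),1),int(q.sum())) if q.sum()>4 else None)
        print("  stap",lo,hi,o)
    b=m&(X>400)&(X<650)&(Y<-190)&(Z>8)&(Z<50)&(h[...,0]<25)
    o=[]
    for x in np.arange(430,640,15):
        q=b&(abs(X-x)<6)
        o.append((int(x),round(float(np.percentile(Y[q],97)),1)) if q.sum()>6 else None)
    print("  boxfront",o)
E
```

```text
scene0 33 slope dx/dy -0.08908007 x at y=-85 460.6593
[470.5 468.6 467.3 468.2 468.1 465.5 465.9 464.6 465.6 464.  462.3 463.8
 461.3 462.  461.4 461.6 459.3 460.  458.9 461.2 457.5 458.3 459.  458.
 455.5 456.7 456.2 455.  453.2 453.2 452.6 452.6 452.2]
 book y ext [-184.59031224   11.34655633]
  stap 4 15 [None, (np.int64(-150), 527.1, 561.6, 34), (np.int64(-130), 529.9, 537.1, 46), (np.int64(-110), 529.8, 558.2, 97), (np.int64(-90), 528.0, 555.1, 105), (np.int64(-70), 526.3, 553.0, 105), (np.int64(-50), 524.4, 551.4, 102), (np.int64(-30), 523.1, 550.2, 106), (np.int64(-10), 523.3, 547.3, 66), None]
  stap 15 30 [None, (np.int64(-150), 533.8, 540.5, 19), (np.int64(-130), 533.1, 537.5, 58), (np.int64(-110), 541.2, 548.3, 15), (np.int64(-90), 539.0, 543.2, 10), (np.int64(-70), 536.7, 540.8, 9), (np.int64(-50), 535.9, 538.9, 9), (np.int64(-30), 534.0, 537.2, 13), (np.int64(-10), 530.7, 535.8, 12), None]
  stap 30 60 [None, (np.int64(-150), 536.3, 559.8, 63), (np.int64(-130), 534.4, 565.6, 167), (np.int64(-110), 532.8, 564.5, 155), (np.int64(-90), 531.8, 563.3, 155), (np.int64(-70), 52
[... 2221 characters left out ...]
 564.8, 19), (np.int64(-90), 552.3, 554.8, 11), (np.int64(-70), 549.9, 552.5, 11), (np.int64(-50), 548.1, 551.2, 12), None, (np.int64(-10), 531.8, 543.8, 13), None]
  stap 30 60 [None, (np.int64(-150), 543.2, 562.6, 19), (np.int64(-130), 536.3, 567.0, 102), (np.int64(-110), 534.2, 563.8, 97), (np.int64(-90), 532.6, 561.8, 101), (np.int64(-70), 531.6, 560.0, 97), (np.int64(-50), 527.9, 558.2, 110), (np.int64(-30), 527.8, 555.5, 117), (np.int64(-10), 531.2, 552.6, 112), None]
  boxfront [(430, -285.7), (445, -284.0), (460, -282.7), (475, -281.4), (490, -279.4), (505, -278.7), (520, -276.8), (535, -275.9), (550, -274.2), (565, -273.0), (580, -272.1), (595, -271.0), (610, -331.3), (625, -544.1)]
```

```bash
python3 - <<'E'
from h import *
c=load("wrist0");cv2.imwrite("pics/wc.png",cv2.resize(c['p'][190:350,30:330],None,fx=2.6,fy=2.6,interpolation=2))
c=load("scene0");cv2.imwrite("pics/sc.png",cv2.resize(c['p'][180:350,140:480],None,fx=2.3,fy=2.3,interpolation=2))
E
```

```text
(no output)
```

View pics/wc.png

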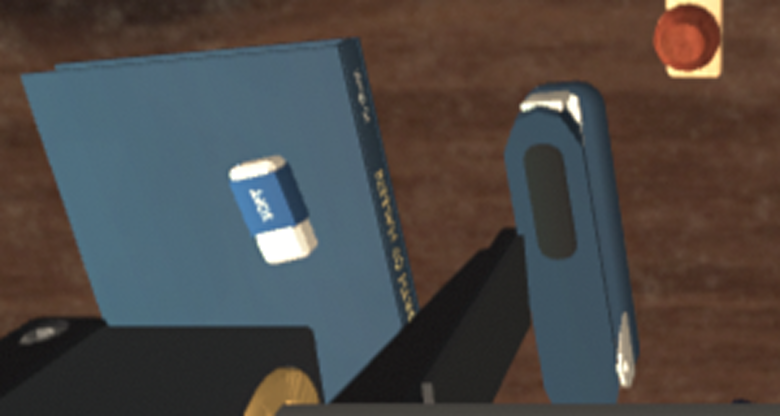

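View pics/sc.png

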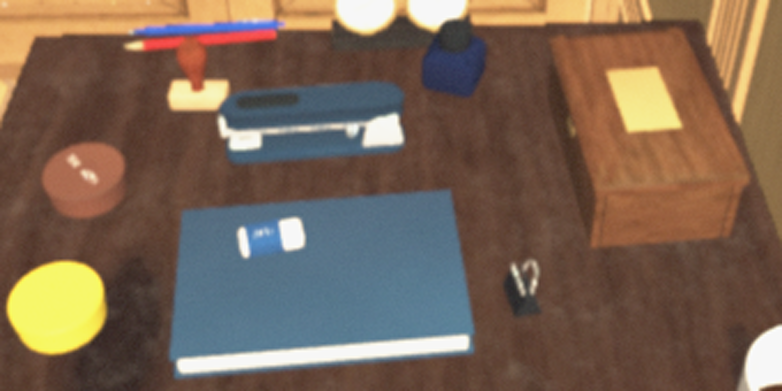

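```bash
cat >> h.py <<'E'
from scipy.spatial.transform import Rotation as Ro
D=np.array([0.0883,-0.9961,0]);L=np.array([0.9961,0.0883,0]);G=np.array([494.7,-85,0])
def rep():
    from cell import sensors
    s=sensors.state();R=Ro.from_euler('xyz',s['tcp_rot']).as_matrix();p=s['eef_pos']
    print("t",round(s['t'],2),"pos",p.round(1),"s,lat",((p-G)@D).round(1),((p-G)@L).round(1),"F",s['ft_force'].round(1),"open",round(s['opening']*95.1,1))
    print("y.L",(R[:,1]@L).round(4),"z.D",(R[:,2]@D).round(4),"yaw err z vs ±D",np.degrees(np.arctan2(R[:,2]@L,R[:,2]@D)).round(2),"x",R[:,0].round(3))
    return p,R
def need(target):
    p,R=rep();print("tool shift",(R.T@(np.array(target,float)-p)).round(1))
E
python3 - <<'E'
from h import *
tin=np.array([496,95.5,0]);print("tin s,lat",(tin-G)@D,(tin-G)@L)
t=tin-D*60;print(t)
need([t[0],t[1],100])
E
```

```text
tin s,lat -179.68126 17.23308000000001
[490.702 155.266   0.   ]
t 0.15 pos [624.8   0.  214.2] s,lat -73.2 137.1 F [ 0.1  0.3 -0.2] open 95.1
y.L 0.9961 z.D 0.9961 yaw err z vs ±D -5.07 x [-0.001  0.    -1.   ]
tool shift [ 114.3 -134.  -155.2]
```

Emit:
servo_tool(
  steps="0 0 0 -0.0885 0 0 28; 16 -17 -24 0 0 0 28; 16 -17 -24 0 0 0 28; 16 -17 -24 0 0 0 28; 16 -17 -24 0 0 0 28; 16 -17 -24 0 0 0 28; 16 -17 -24 0 0 0 28; 16 -17 -24 0 0 0 28",
)

```text
t: 0.95
eef_pos: [488.4, 158.9, 98.5]
tcp_rot: [1.338, 1.568, -0.146]
ft_force: [0.1, -0.4, -0.2]
opening: 0.387
```

```bash
python3 - <<'E'
from h import *
from cell import *
need([490.7,155.3,60])
c=get_calibration("wrist");p,d=read_camera("wrist");cv2.imwrite("pics/wrist1.png",p);np.savez("pics/wrist1.npz",p=p,d=d,**c)
E
```

```text
t 0.95 pos [488.4 158.9  98.5] s,lat -243.5 15.3 F [ 0.1 -0.4 -0.2] open 36.8
y.L 1.0 z.D 1.0 yaw err z vs ±D -0.07 x [ 0.002 -0.    -1.   ]
tool shift [38.6  1.9  3.7]
```

View pics/wrist1.png

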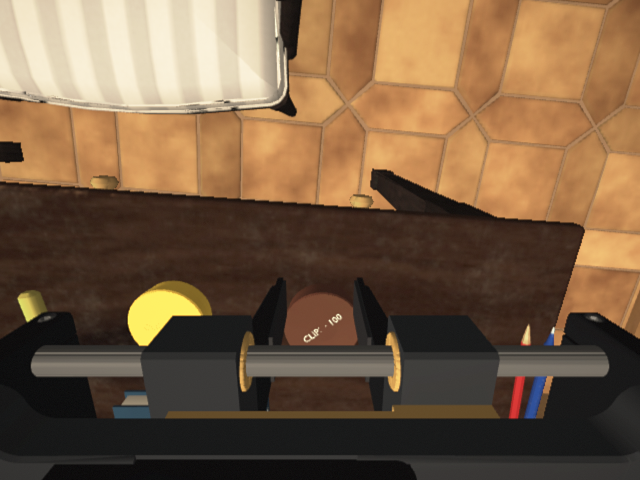

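The wrist view shows the tin centred between the fingers at about (320,320). The desk edge lies well beyond the fingertips. Lowering next.

Emit:
servo_tool(
  steps="0 1 1 0 0 0 28; 15 1 1 0 0 0 28; 15 0 0 0 0 0 28; 15 0 0 0 0 0 28; 15 0 0 0 0 0 28; 15 0 0 0 0 0 28; 12 0 0 0 0 0 28; 0 0 0 0 0 0 28",
)

```text
t: 1.8
eef_pos: [491.4, 157.0, 7.7]
tcp_rot: [1.365, 1.569, -0.118]
ft_force: [0.3, -0.1, -0.2]
opening: 0.293
```

```bash
python3 - <<'E'
from h import *
from cell import *
need([490.7,155.3,9])
c=get_calibration("side");p,d=read_camera("side");cv2.imwrite("pics/side2.png",cv2.resize(p[200:360,280:500],None,fx=3.5,fy=3.5))
c=get_calibration("scene");p,d=read_camera("scene");cv2.imwrite("pics/scene2.png",cv2.resize(p[180:360,100:340],None,fx=3,fy=3))
E
```

```text
t 1.8 pos [491.4 157.    7.7] s,lat -241.3 18.1 F [ 0.3 -0.1 -0.2] open 27.9
y.L 1.0 z.D 1.0 yaw err z vs ±D -0.01 x [ 0.002 -0.    -1.   ]
tool shift [-1.3 -0.8  1.6]
```

View pics/side2.png

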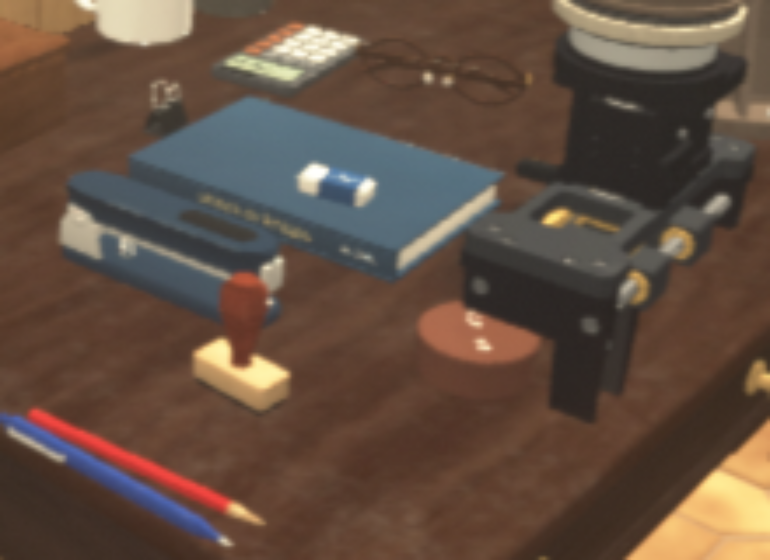

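View pics/scene2.png

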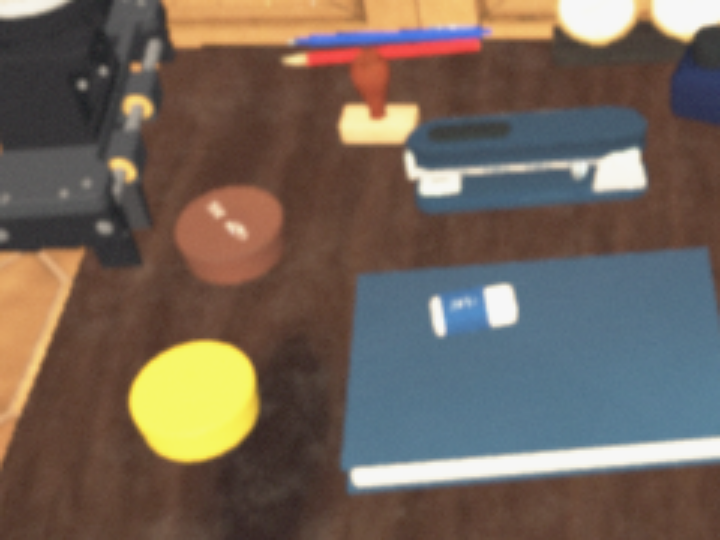

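The side view shows both fingers standing behind the tin and clear of everything. The scene view agrees. Now I'll ease into contact.

Emit:
servo_tool(
  steps="-1 -1 5 0 0 0 28; 0 0 5 0 0 0 28; 0 0 5 0 0 0 28; 0 0 3 0 0 0 28; 0 0 3 0 0 0 28; 0 0 3 0 0 0 28; 0 0 3 0 0 0 28; 0 0 3 0 0 0 28",
)

```text
t: 2.7
eef_pos: [494.7, 124.8, 12.5]
tcp_rot: [1.588, 1.563, 0.106]
ft_force: [-0.5, 0.4, -0.7]
opening: 0.296
```

```bash
cat >> h.py <<'E'
def findtin(names=("scene","side")):
    from cell import read_camera,get_calibration
    for n in names:
        c=dict(get_calibration(n));c['p'],c['d']=read_camera(n)
        h,P,m=tinmask(c);H,S,V=[h[...,i].astype(int) for i in range(3)]
        tin=m&(P[...,0]>440)&(P[...,0]<560)&(abs(P[...,1])<300)&((H<12)|(H>172))&(S>90)&(V>40)&(P[...,2]>17)&(P[...,2]<32)
        if n=='scene' or n=='side': tin&=~((P[...,1]<-277))
        k,lab,st,ce=cv2.connectedComponentsWithStats(tin.astype(np.uint8))
        if k<2: print(n,"none");continue
        i=1+np.argmax(st[1:,4]);q=P[lab==i]
        z=np.median(q[:,2]);q=q[abs(q[:,2]-24)<3]
        a=(q-G)@D;b=(q-G)@L
        print(n,st[i],"topz",z.round(1),"s range",np.percentile(a,[1,99]).round(1),"lat range",np.percentile(b,[1,99]).round(1),"mid",np.percentile(a,[1,99]).mean().round(1),np.percentile(b,[1,99]).mean().round(1))
        np.save(f"pics/last_{n}.npy",c['p'])
E
python3 - <<'E'
from h import *
rep();findtin()
E
```

```text
t 2.7 pos [494.7 124.8  12.5] s,lat -209.0 18.5 F [-0.5  0.4 -0.7] open 28.1
y.L 1.0 z.D 1.0 yaw err z vs ±D 0.01 x [ 0.007  0.001 -1.   ]
scene [163 241  36  27 730] topz 24.2 s range [-200.9 -143.1] lat range [-13.   47.2] mid -172.0 17.1
side [395 285  27  21 418] topz 23.4 s range [-195.3 -144. ] lat range [-8.5 49.1] mid -169.7 20.3
```

Emit:
servo_tool(
  steps="1.5 -1.5 5 0 0 0 28; 1.2 -1.7 5 0 0 0 28; 1 -1.7 5 0 0 0 28; 1 -1.7 5 0 0 0 28; 0.8 -1.7 5 0 0 0 28; 0.8 -1.7 5 0 0 0 28; 0.8 -1.7 5 0 0 0 28; 0.8 -1.7 5 0 0 0 28",
)

```text
t: 3.6
eef_pos: [485.0, 81.0, 4.3]
tcp_rot: [1.602, 1.561, 0.121]
ft_force: [0.2, 1.6, 2.7]
opening: 0.298
```

```bash
python3 - <<'E'
from h import *
rep();findtin()
E
```

```text
t 3.6 pos [485.   81.    4.3] s,lat -166.2 5.0 F [0.2 1.6 2.7] open 28.4
y.L 1.0 z.D 1.0 yaw err z vs ±D 0.04 x [ 0.01   0.001 -1.   ]
scene [189 244  34  28 700] topz 24.2 s range [-156.1 -100.8] lat range [-25.6  34.2] mid -128.5 4.3
side [380 276  23  19 316] topz 23.4 s range [-152.1  -99.9] lat range [-8.5 36.3] mid -126.0 13.9
```

Emit:
servo_tool(
  steps="-1.5 -1.7 3 0 0 0 28; -1.5 -1.7 3 0 0 0 28; -0.5 -1.5 3 0 0 0 28; 0 -1 3 0 0 0 28; 0.3 -0.5 3 0 0 0 28; 0.3 -0.2 3 0 0 0 28; 0.3 -0.2 3 0 0 0 28; 0.3 0 0 0 0 0 28",
)

```text
t: 4.5
eef_pos: [478.8, 57.2, 6.3]
tcp_rot: [1.606, 1.563, 0.124]
ft_force: [1.0, 0.3, 0.9]
opening: 0.293
```

```bash
python3 - <<'E'
from h import *
rep();findtin(("scene","side","wrist"))
a=np.load("pics/last_scene.npy");cv2.imwrite("pics/s4.png",cv2.resize(a[180:340,130:370],None,fx=3,fy=3,interpolation=2))
cv2.imwrite("pics/w4.png",np.load("pics/last_wrist.npy"))
E
```

```text
t 4.5 pos [478.8  57.2   6.3] s,lat -143.1 -3.3 F [1.  0.3 0.9] open 27.9
y.L 1.0 z.D 1.0 yaw err z vs ±D 0.0 x [ 0.007  0.001 -1.   ]
scene [202 246  34  29 679] topz 24.2 s range [-130.1  -77.3] lat range [-34.3  24.3] mid -103.7 -5.0
side [372 270  23  19 317] topz 23.4 s range [-130.4  -77.6] lat range [-23.7  27.4] mid -104.0 1.9
wrist [ 278  376   84   35 2422] topz 23.2 s range [-105.2  -83.1] lat range [-24.6  18.4] mid -94.2 -3.1
```

View pics/s4.png

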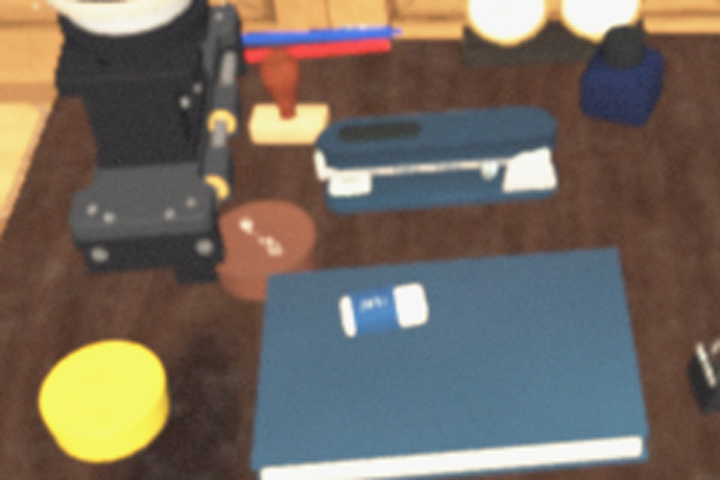

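View pics/w4.png

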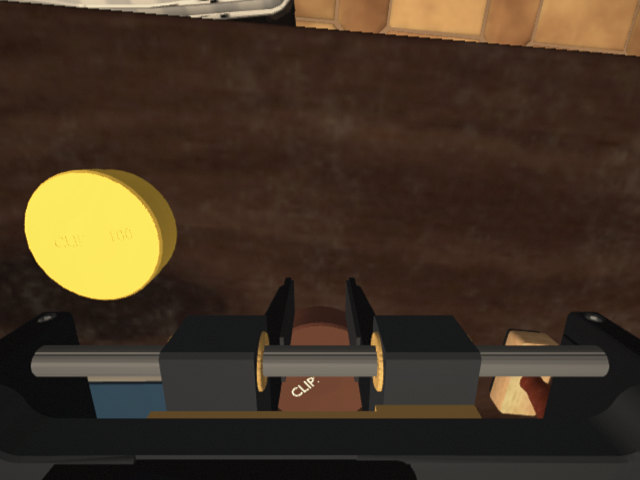

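The tin has entered the gap mouth slightly to the book side: scene crop (265,250), lat about -4 mm. I'll bring it back towards the middle while moving forward slowly.

Emit:
servo_tool(
  steps="0 0.8 2 0 0 0 28; 0 0.8 2 0 0 0 28; 0 0.8 2 0 0 0 28; 0 0.6 2 0 0 0 28; 0.2 0.4 2 0 0 0 28; 0.2 0 2 0 0 0 28; 0.2 0 2 0 0 0 28; 0.2 0 0 0 0 0 28",
)

```text
t: 5.45
eef_pos: [483.8, 43.2, 5.7]
tcp_rot: [1.629, 1.563, 0.147]
ft_force: [-0.2, 0.4, 1.0]
opening: 0.295
```

```bash
python3 - <<'E'
from h import *
rep();findtin(("scene","side","wrist"))
E
```

```text
t 5.45 pos [483.8  43.2   5.7] s,lat -128.6 0.5 F [-0.2  0.4  1. ] open 28.0
y.L 1.0 z.D 1.0 yaw err z vs ±D 0.04 x [ 0.008  0.001 -1.   ]
scene [210 244  34  28 638] topz 24.2 s range [-114.3  -63.4] lat range [-30.3  28.7] mid -88.8 -0.8
side [365 269  23  19 301] topz 23.4 s range [-115.8  -64.7] lat range [-16.9  32. ] mid -90.2 7.5
wrist [ 278  377   84   34 2423] topz 23.2 s range [-91.1 -69. ] lat range [-20.7  22. ] mid -80.1 0.7
```

Emit:
servo_tool(
  steps="-0.3 0 3 0 0 0 28; -0.3 0 4 0 0 0 28; -0.3 0 4 0 0 0 28; 0 0 4 0 0 0 28; 0.3 0 4 0 0 0 28; 0.3 0 4 0 0 0 28; 0.3 0 4 0 0 0 28; 0.3 0 3 0 0 0 28",
)

```text
t: 6.4
eef_pos: [486.7, 11.0, 5.2]
tcp_rot: [1.626, 1.563, 0.145]
ft_force: [0.7, 4.0, 2.2]
opening: 0.298
```

```bash
python3 - <<'E'
from h import *
rep();findtin(("scene","wrist"))
E
```

```text
t 6.4 pos [486.7  11.    5.2] s,lat -96.3 0.5 F [0.7 4.  2.2] open 28.3
y.L 1.0 z.D 1.0 yaw err z vs ±D 0.07 x [ 0.007  0.001 -1.   ]
scene [229 245  33  25 562] topz 24.2 s range [-78.3 -30.3] lat range [-30.7  26. ] mid -54.3 -2.3
wrist [ 278  376   84   35 2426] topz 23.3 s range [-58.6 -36.8] lat range [-20.7  22. ] mid -47.7 0.7
```

```bash
python3 - <<'E'
from h import *
from cell import sensors
a=np.load("pics/last_scene.npy");cv2.imwrite("pics/s6.png",cv2.resize(a[190:300,180:360],None,fx=4.3,fy=4.3,interpolation=2))
print(sensors.state()['ft_force'])
E
```

```text
[0.38583725 0.64540049 0.77644967]
```

View pics/s6.png

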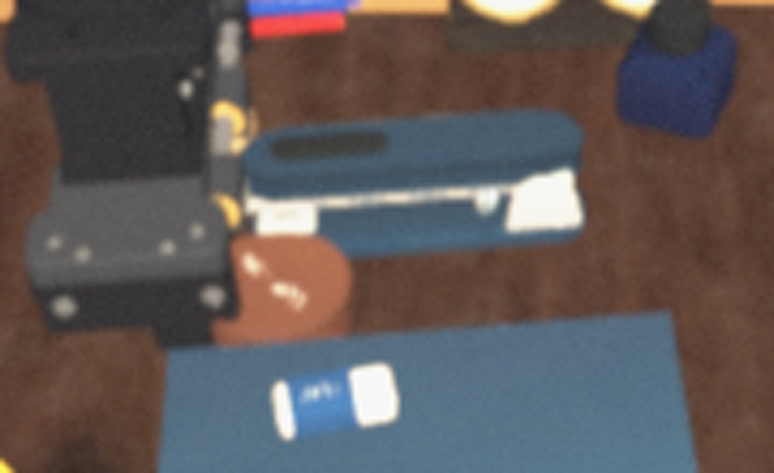

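The scene crop shows the tin inside the gap at about (285,290), between stapler and spine, with low force. Continuing.

Emit:
servo_tool(
  steps="-0.3 0 3 0 0 0 28; -0.3 0 4 0 0 0 28; -0.3 0 4 0 0 0 28; 0 0 4 0 0 0 28; 0.3 0 4 0 0 0 28; 0.3 0 4 0 0 0 28; 0.3 0 4 0 0 0 28; 0.3 0 4 0 0 0 28",
)

```text
t: 7.3
eef_pos: [489.5, -22.2, 4.8]
tcp_rot: [1.626, 1.564, 0.145]
ft_force: [-0.2, 2.2, 2.1]
opening: 0.295
```

Emit:
servo_tool(
  steps="-0.3 0 4 0 0 0 28; -0.3 0 4 0 0 0 28; -0.3 0 4 0 0 0 28; 0 0 4 0 0 0 28; 0.3 0 4 0 0 0 28; 0.3 0 4 0 0 0 28; 0.3 0 4 0 0 0 28; 0.3 0 4 0 0 0 28",
)

```text
t: 8.1
eef_pos: [492.5, -57.0, 4.5]
tcp_rot: [1.637, 1.564, 0.156]
ft_force: [-0.5, 2.5, 2.2]
opening: 0.293
```

```bash
python3 - <<'E'
from h import *
rep();findtin(("scene","wrist"))
E
```

```text
t 8.1 pos [492.5 -57.    4.5] s,lat -28.1 0.3 F [-0.5  2.5  2.2] open 27.8
y.L 1.0 z.D 1.0 yaw err z vs ±D 0.09 x [ 0.007  0.001 -1.   ]
scene [268 241  32  26 459] topz 24.1 s range [-11.  37.] lat range [-31.5  27.9] mid 13.0 -1.8
wrist [ 278  377   84   34 2406] topz 23.2 s range [ 9.1 30.9] lat range [-20.6  22.1] mid 20.0 0.7
```

Emit:
servo_tool(
  steps="-0.6 0 4 0 0 0 28; -0.6 0 4 0 0 0 28; -0.6 0 4 0 0 0 28; -0.3 0 4 0 0 0 28; 0 0 4 0 0 0 28; 0.2 0 4 0 0 0 28; 0.2 0 4 0 0 0 28; 0.2 0 4 0 0 0 28",
)

```text
t: 9.0
eef_pos: [495.6, -91.5, 5.9]
tcp_rot: [1.611, 1.564, 0.13]
ft_force: [0.2, -0.3, 0.0]
opening: 0.294
```

Emit:
servo_tool(
  steps="0 0 4 0 0 0 28; 0 0 4 0 0 0 28; 0 0 4 0 0 0 28; 0 0 4 0 0 0 28; 0 0 4 0 0 0 28; 0 0 4 0 0 0 28; 0 0 4 0 0 0 28; 0 0 4 0 0 0 28",
)

```text
t: 9.8
eef_pos: [498.6, -126.4, 5.8]
tcp_rot: [1.632, 1.564, 0.151]
ft_force: [-0.2, -0.1, -0.2]
opening: 0.295
```

Emit:
servo_tool(
  steps="0 0 4 0 0 0 28; 0 0 4 0 0 0 28; 0 0 4 0 0 0 28; 0 0 4 0 0 0 28; 0 0 4 0 0 0 28; 0 0 4 0 0 0 28; 0 0 3 0 0 0 28; 0 0 2 0 0 0 28",
)

```text
t: 10.6
eef_pos: [501.4, -158.1, 5.7]
tcp_rot: [1.639, 1.564, 0.158]
ft_force: [0.0, 0.8, -0.1]
opening: 0.297
```

```bash
python3 - <<'E'
from h import *
rep();findtin(("scene","side","wrist"))
a=np.load("pics/last_scene.npy");cv2.imwrite("pics/s9.png",cv2.resize(a[180:320,220:460],None,fx=3.3,fy=3.3,interpolation=2))
a=np.load("pics/last_side.npy");cv2.imwrite("pics/d9.png",cv2.resize(a[150:330,180:420],None,fx=3.3,fy=3.3,interpolation=2))
E
```

```text
t 10.6 pos [ 501.4 -158.1    5.7] s,lat 73.4 0.2 F [ 0.   0.8 -0.1] open 28.2
y.L 1.0 z.D 1.0 yaw err z vs ±D 0.08 x [ 0.006  0.001 -1.   ]
scene [326 237  32  26 328] topz 24.2 s range [ 86.2 139.2] lat range [-30.9  23.5] mid 112.7 -3.7
side [290 242  16  14 138] topz 24.0 s range [101.1 139.2] lat range [-16.2  32.4] mid 120.1 8.1
wrist [ 278  377   84   34 2399] topz 23.4 s range [111.  133.1] lat range [-20.8  22. ] mid 122.1 0.6
```

View pics/s9.png

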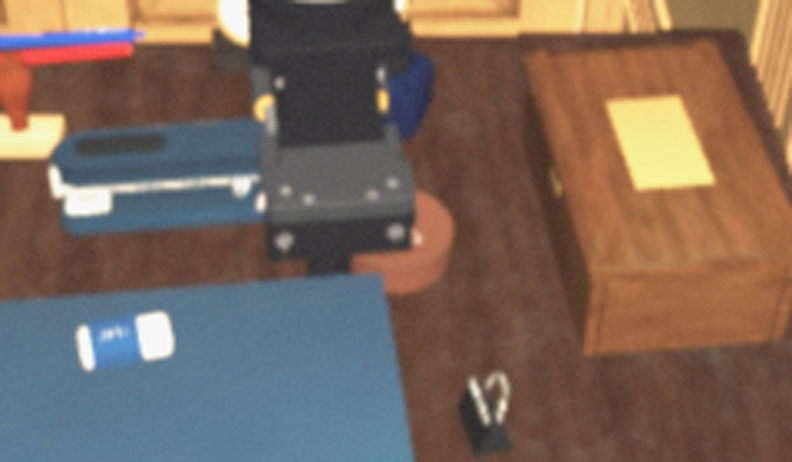

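View pics/d9.png

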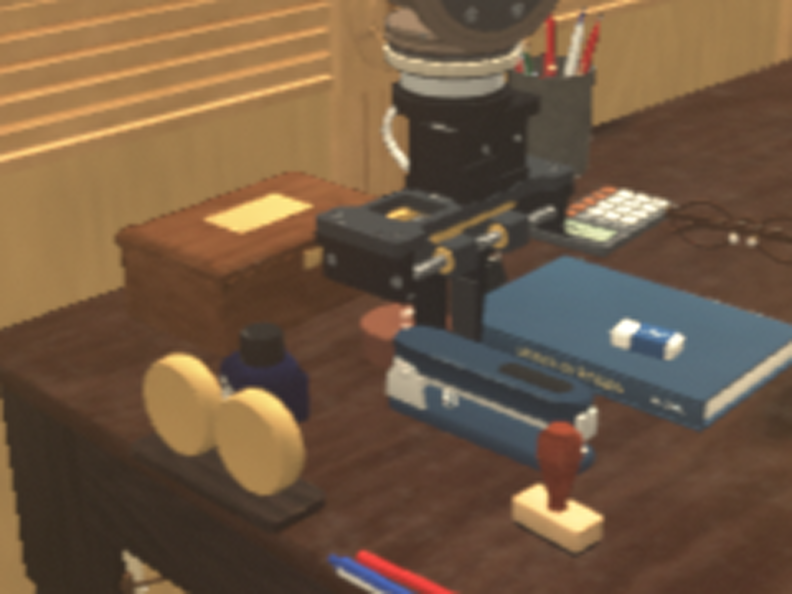

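The tin is out of the gap, with its leading edge at crop (452,235), and about 50 mm remain to the box front. One more normal run, then slow.

Emit:
servo_tool(
  steps="0 0 4 0 0 0 28; 0 0 4 0 0 0 28; 0 0 4 0 0 0 28; 0 0 4 0 0 0 28; 0 0 4 0 0 0 28; 0 0 4 0 0 0 28; 0 0 4 0 0 0 28; 0 0 3 0 0 0 28",
)

```text
t: 11.55
eef_pos: [504.4, -191.0, 5.7]
tcp_rot: [1.658, 1.565, 0.178]
ft_force: [0.2, -0.4, -0.4]
opening: 0.291
```

```bash
python3 - <<'E'
from h import *
from cell import *
rep();findtin(("scene",))
c=dict(get_calibration("scene"));c['p'],c['d']=read_camera("scene")
P,m=cloud(c);a=(P-G)@D;b=(P-G)@L;Z=P[...,2]
s=m&(a>100)&(a<205)&(abs(b)<15);
for l in(-25,-15,-5,5,15,25):
  q=m&(abs(b-l)<5)&(Z>26)&(Z<52)&(a>170)&(a<215);print(l,q.sum(),np.percentile(a[q],[10,50]) if q.sum() else None)
cv2.imwrite("pics/s10.png",cv2.resize(c['p'][180:300,300:460],None,fx=4.5,fy=4.5,interpolation=2))
E
```

```text
t 11.55 pos [ 504.4 -191.     5.7] s,lat 106.4 0.3 F [ 0.2 -0.4 -0.4] open 27.7
y.L 1.0 z.D 1.0 yaw err z vs ±D 0.11 x [ 0.006  0.001 -1.   ]
scene [345 238  31  24 269] topz 23.7 s range [120.1 172. ] lat range [-32.1  17.1] mid 146.1 -7.5
-25 13 [194.95357939 195.35710972]
-15 16 [194.89662258 195.14367127]
-5 22 [194.01978431 195.13567111]
5 14 [194.13949571 194.72099417]
15 10 [194.63183309 194.85025457]
25 13 [194.93897555 195.10711936]
```

View pics/s10.png

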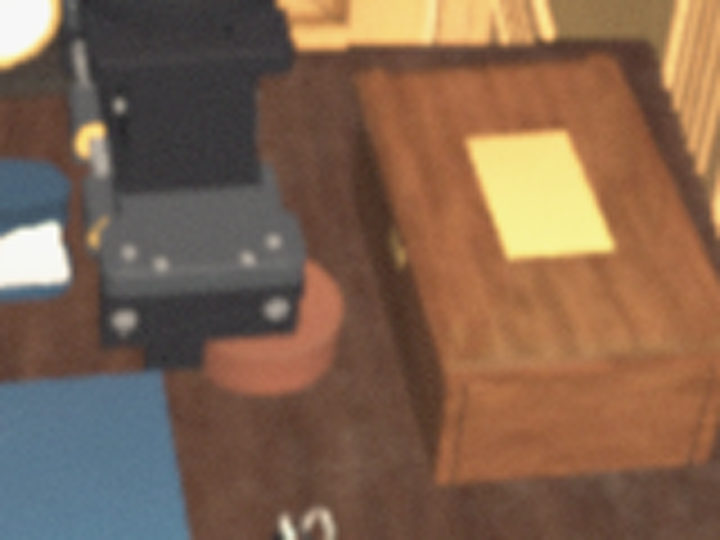

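The scene crop shows the tin at about (275,330). The box front is at about s=195 and the tin's leading edge at s≈173–176, so about 20 mm remain.

Emit:
servo_tool(
  steps="0 0 2 0 0 0 28; 0 0 2 0 0 0 28; 0 0 2 0 0 0 28; 0 0 2 0 0 0 28; 0 0 2 0 0 0 28; 0 0 2 0 0 0 28; 0 0 1 0 0 0 28; 0 0 1 0 0 0 28",
)

```text
t: 12.45
eef_pos: [505.6, -205.7, 5.7]
tcp_rot: [1.692, 1.565, 0.211]
ft_force: [0.2, 1.0, -0.2]
opening: 0.294
```

Emit:
servo_tool(
  steps="0 0 1 0 0 0 28; 0 0 1 0 0 0 28; 0 0 0.5 0 0 0 28; 0 0 0.5 0 0 0 28; 0 0 0 0 0 0 28; 0 0 0 0 0 0 28; 0 0 0 0 0 0 28; 0 0 0 0 0 0 28",
)

```text
t: 13.25
eef_pos: [505.9, -208.9, 5.8]
tcp_rot: [1.686, 1.565, 0.206]
ft_force: [-1.0, 0.3, 1.1]
opening: 0.293
```

```bash
python3 - <<'E'
from h import *
rep();findtin(("scene","side"))
E
```

```text
t 13.25 pos [ 505.9 -208.9    5.8] s,lat 124.5 0.2 F [-1.   0.3  1.1] open 27.9
y.L 1.0 z.D 1.0 yaw err z vs ±D 0.12 x [ 0.006  0.001 -1.   ]
scene [355 238  31  23 246] topz 23.7 s range [137.7 190.3] lat range [-31.7  14.8] mid 164.0 -8.4
side [273 236  16  14 161] topz 23.4 s range [138.2 190.4] lat range [-20.5  31.2] mid 164.3 5.4
```

Emit:
servo_tool(
  steps="0 0 0.5 0 0 0 28; 0 0 0.5 0 0 0 28; 0 0 0.5 0 0 0 28; 0 0 0.3 0 0 0 28; 0 0 0 0 0 0 28; 0 0 0 0 0 0 28; 0 0 0 0 0 0 28; 0 0 0 0 0 0 28",
)

```text
t: 14.15
eef_pos: [506.1, -210.8, 5.7]
tcp_rot: [1.701, 1.565, 0.221]
ft_force: [-0.2, 0.6, 0.1]
opening: 0.295
```

```bash
python3 - <<'E'
from h import *
rep();findtin(("scene","side"))
E
```

```text
t 14.15 pos [ 506.1 -210.8    5.7] s,lat 126.3 0.2 F [-0.2  0.6  0.1] open 28.1
y.L 1.0 z.D 1.0 yaw err z vs ±D 0.12 x [ 0.006  0.001 -1.   ]
scene [356 238  31  23 250] topz 23.6 s range [139.4 192.1] lat range [-30.7  13.6] mid 165.7 -8.6
side [273 236  16  14 166] topz 23.4 s range [139.  190.6] lat range [-19.2  31.2] mid 164.8 6.0
```

Not touching yet. Continuing in half-millimetre rows until the force rises.

Emit:
servo_tool(
  steps="0 0 0.5 0 0 0 28; 0 0 0.5 0 0 0 28; 0 0 0.4 0 0 0 28; 0 0 0.3 0 0 0 28; 0 0 0 0 0 0 28; 0 0 0 0 0 0 28; 0 0 0 0 0 0 28; 0 0 0 0 0 0 28",
)

```text
t: 15.05
eef_pos: [506.2, -212.7, 5.7]
tcp_rot: [1.711, 1.565, 0.23]
ft_force: [0.0, 0.6, 0.7]
opening: 0.298
```

```bash
python3 - <<'E'
from h import *
rep();findtin(("scene","side"))
E
```

```text
t 15.05 pos [ 506.2 -212.7    5.7] s,lat 128.2 0.2 F [0.  0.6 0.7] open 28.3
y.L 1.0 z.D 1.0 yaw err z vs ±D 0.12 x [ 0.006  0.001 -1.   ]
scene [357 238  30  23 234] topz 23.5 s range [140.7 192.3] lat range [-31.7  14.3] mid 166.5 -8.7
side [272 236  16  14 164] topz 23.5 s range [140.3 192.1] lat range [-18.8  31.2] mid 166.2 6.2
```

Emit:
servo_tool(
  steps="0 0 0.5 0 0 0 28; 0 0 0.4 0 0 0 28; 0 0 0.3 0 0 0 28; 0 0 0 0 0 0 28; 0 0 0 0 0 0 28; 0 0 0 0 0 0 28; 0 0 0 0 0 0 28; 0 0 0 0 0 0 28",
)

```text
t: 15.95
eef_pos: [506.3, -213.8, 5.7]
tcp_rot: [1.755, 1.565, 0.274]
ft_force: [0.0, 0.9, 0.5]
opening: 0.293
```

```bash
python3 - <<'E'
from h import *
rep();findtin(("scene","side"))
E
```

```text
t 15.95 pos [ 506.3 -213.8    5.7] s,lat 129.3 0.2 F [0.  0.9 0.5] open 27.9
y.L 1.0 z.D 1.0 yaw err z vs ±D 0.12 x [ 0.006  0.002 -1.   ]
scene [359 238  29  23 225] topz 23.4 s range [143.7 192.4] lat range [-30.7  14.2] mid 168.1 -8.3
side [272 236  16  14 157] topz 23.5 s range [141.  192.6] lat range [-15.4  31.8] mid 166.8 8.2
```

Emit:
servo_tool(
  steps="0 0 0.5 0 0 0 28; 0 0 0.5 0 0 0 28; 0 0 0.3 0 0 0 28; 0 0 0 0 0 0 28; 0 0 0 0 0 0 28; 0 0 0 0 0 0 28; 0 0 0 0 0 0 28; 0 0 0 0 0 0 28",
)

```text
t: 16.85
eef_pos: [506.1, -214.2, 5.6]
tcp_rot: [2.035, 1.565, 0.555]
ft_force: [0.2, 2.5, 0.1]
opening: 0.294
```

```bash
python3 - <<'E'
from h import *
rep();findtin(("scene","side"))
a=np.load("pics/last_scene.npy");cv2.imwrite("pics/s15.png",cv2.resize(a[200:300,320:450],None,fx=6,fy=6,interpolation=2))
a=np.load("pics/last_side.npy");cv2.imwrite("pics/d15.png",cv2.resize(a[200:290,210:340],None,fx=6,fy=6,interpolation=2))
E
```

```text
t 16.85 pos [ 506.1 -214.2    5.6] s,lat 129.7 -0.1 F [0.2 2.5 0.1] open 28.0
y.L 1.0 z.D 1.0 yaw err z vs ±D 0.13 x [ 0.005  0.003 -1.   ]
scene [359 238  29  23 219] topz 23.7 s range [143.7 192.5] lat range [-32.1  13.7] mid 168.1 -9.2
side [272 236  16  14 157] topz 23.6 s range [141.3 190.2] lat range [-16.1  31.4] mid 165.7 7.7
```

View pics/s15.png

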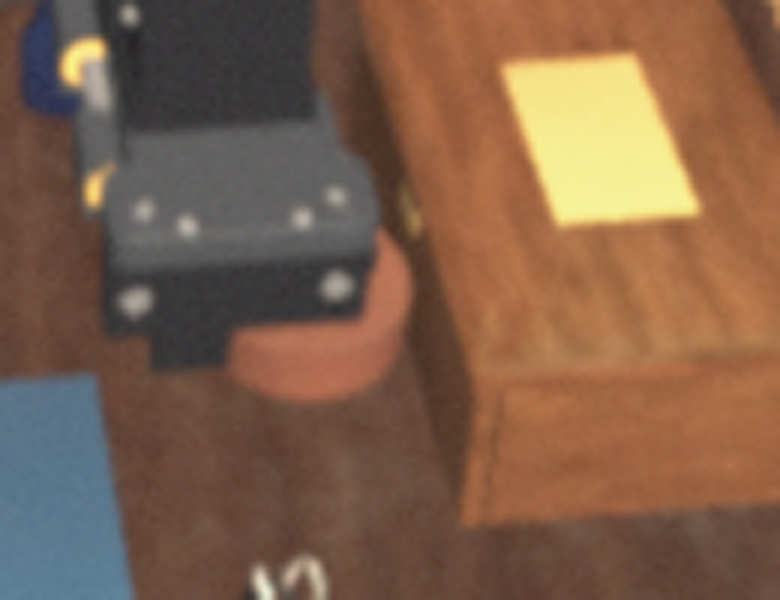

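View pics/d15.png

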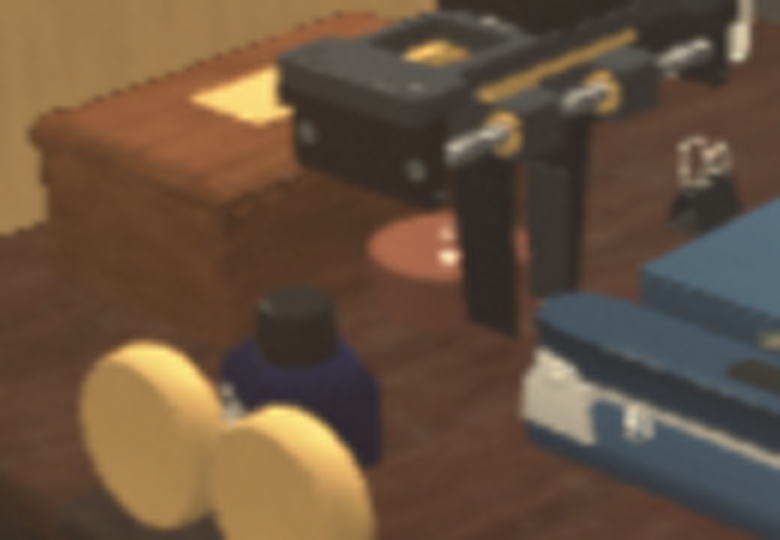

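The tool has stalled: 1.3 mm commanded, 0.4 mm moved, and the force rose to 2.5 N. The scene crop shows the tin against the box front near (410,290). One small confirming nudge, then I back straight off.

Emit:
servo_tool(
  steps="0 0 0.7 0 0 0 28; 0 0 0.7 0 0 0 28; 0 0 0 0 0 0 28; 0 0 0 0 0 0 28; 0 0 0 0 0 0 28; 0 0 0 0 0 0 28; 0 0 0 0 0 0 28; 0 0 0 0 0 0 28",
)

```text
t: 17.75
eef_pos: [505.9, -214.4, 5.7]
tcp_rot: [2.418, 1.565, 0.938]
ft_force: [0.1, 4.9, 1.0]
opening: 0.292
```

Emit:
servo_tool(
  steps="0 0 -1 0 0 0 28; 0 0 -2 0 0 0 28; 0 0 -3 0 0 0 28; 0 0 -4 0 0 0 28; 0 0 -5 0 0 0 28; 0 0 -5 0 0 0 28; 0 0 -5 0 0 0 28; 0 0 -4 0 0 0 28",
)

```text
t: 18.55
eef_pos: [503.6, -184.6, 5.9]
tcp_rot: [1.944, 1.565, 0.464]
ft_force: [0.3, 0.7, -0.0]
opening: 0.294
```

Emit:
servo_tool(
  steps="-5 0 0 0 0 0 28; -15 0 0 0 0 0 28; -20 0 0 0 0 0 28; -20 0 0 0 0 0 28; -20 0 0 0 0 0 28; -20 0 0 0 0 0 28; -20 0 0 0 0 0 28; -20 0 0 0 0 0 28",
)

```text
t: 19.35
eef_pos: [501.8, -183.8, 151.2]
tcp_rot: [2.722, 1.566, 1.243]
ft_force: [-0.0, 0.2, 0.7]
opening: 0.292
```

Emit:
servo_tool(
  steps="0 0 -25 0 0 0 28; 0 0 -25 0 0 0 28; 0 0 -25 0 0 0 28; 0 0 -25 0 0 0 28; 0 0 -25 0 0 0 28; 0 0 -25 0 0 0 28; 0 0 -10 0 0 0 28; 0 0 0 0 0 0 28",
)

```text
t: 20.15
eef_pos: [487.9, -20.6, 158.0]
tcp_rot: [1.52, 1.56, 0.038]
ft_force: [-0.4, 0.3, -0.7]
opening: 0.296
```

```bash
python3 - <<'E'
from h import *
from cell import *
rep();findtin(("scene","side"))
for n in("scene","side"):
    c=dict(get_calibration(n));c['p'],c['d']=read_camera(n);np.savez(f"pics/{n}F.npz",**c)
    P,m=cloud(c);a=(P-G)@D;b=(P-G)@L;Z=P[...,2]
    q=m&(abs(b)<28)&(Z>30)&(Z<52)&(a>170)&(a<215);print(n,"box front s",np.median(a[q]))
    # bystander image change vs start
    o=load(n+"0")['p'];df=np.abs(o.astype(int)-c['p']).max(2);cv2.imwrite(f"pics/df_{n}.png",(np.clip(df*3,0,255)).astype(np.uint8))
cv2.imwrite("pics/sF.png",cv2.resize(load("sceneF")['p'][170:340,140:480],None,fx=2.3,fy=2.3,interpolation=2))
cv2.imwrite("pics/dF.png",cv2.resize(load("sideF")['p'][190:340,190:430],None,fx=3.3,fy=3.3,interpolation=2))
E
```

```text
t 20.15 pos [487.9 -20.6 158. ] s,lat -64.7 -1.1 F [-0.4  0.3 -0.7] open 28.1
y.L 0.9999 z.D 1.0 yaw err z vs ±D 0.07 x [ 0.011  0.    -1.   ]
scene [353 234  34  27 703] topz 24.1 s range [134.9 191.6] lat range [-30.5  29.6] mid 163.3 -0.5
side [272 236  27  14 289] topz 23.5 s range [134.5 191.6] lat range [-28.6  30.6] mid 163.1 1.0
scene box front s 195.04014685925137
side box front s 195.58966693035404
```

View pics/sF.png

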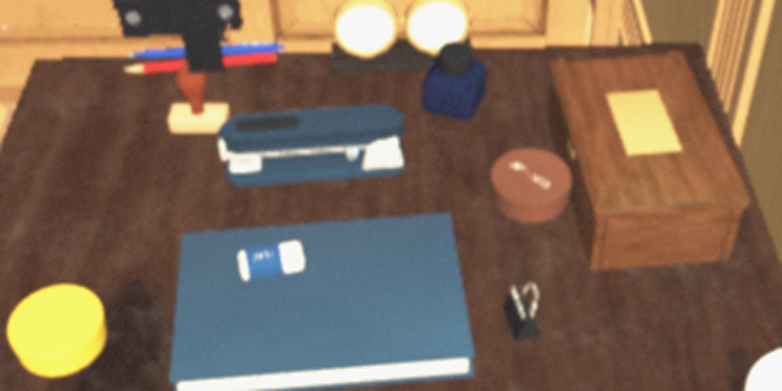

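View pics/dF.png

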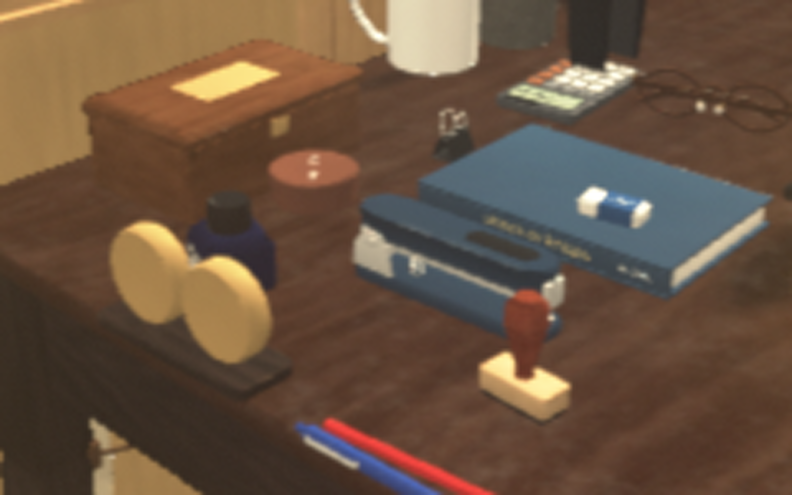

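View pics/df_scene.png

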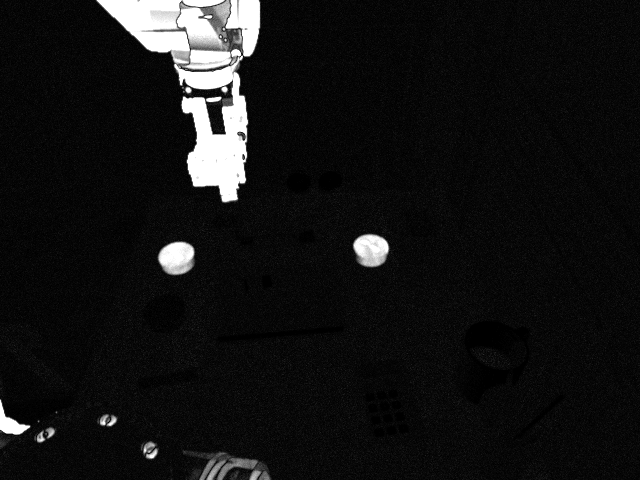

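Both views show the tin flat at the box front, and the difference image shows that only the tin moved. I want a tighter check of the last millimetre, so I'll take a wrist view from above.

Emit:
servo_tool(
  steps="-10 0 25 0 0 0 95; -10 0 28 0 0 0 95; -10 0 28 0 0 0 95; -10 0 28 0 0 0 95; -8 0 28 0 0 0 95; -4 0 28 0 0 0 95; 0 0 26 0 0 0 95; 0 0 10 0 0 0 95",
)

```text
t: 21.15
eef_pos: [503.8, -236.9, 211.2]
tcp_rot: [1.451, 1.562, -0.039]
ft_force: [0.3, -0.4, -0.1]
opening: 0.909
```

Emit:
servo_tool(
  steps="0 0 0 0 0 0 95; 0 0 0 0 0 0 95; 0 0 0 0 0 0 95; 0 0 0 0 0 0 95; 0 0 0 0 0 0 95; 0 0 0 0 0 0 95; 0 0 0 0 0 0 95; 0 0 0 0 0 0 95",
)

```text
t: 21.95
eef_pos: [503.1, -234.8, 210.7]
tcp_rot: [1.621, 1.563, 0.131]
ft_force: [-0.1, 0.8, 0.1]
opening: 0.998
```

```bash
python3 - <<'E'
from h import *
from cell import *
rep()
c=dict(get_calibration("wrist"));c['p'],c['d']=read_camera("wrist");np.savez("pics/wristF.npz",**c);cv2.imwrite("pics/wF.png",c['p'])
h,P,m=tinmask(c);H,S,V=[h[...,i].astype(int) for i in range(3)]
a=(P-G)@D;b=(P-G)@L;Z=P[...,2]
q=m&(abs(Z-24)<2)&(a>120)&(a<205)&(abs(b)<45)
x,y=a[q],b[q];print("tin top s",np.percentile(x,[.2,99.8]),"lat",np.percentile(y,[.2,99.8]))
q=m&(abs(Z-68)<3)&(a>170)&(a<230)&(abs(b)<45);print("lid edge s",[np.percentile(a[q&(abs(b-l)<6)],1).round(1) for l in(-30,-15,0,15,30)if (q&(abs(b-l)<6)).sum()>5])
E
```

```text
t 21.95 pos [ 503.1 -234.8  210.7] s,lat 150.0 -4.9 F [-0.1  0.8  0.1] open 94.9
y.L 0.9999 z.D 1.0 yaw err z vs ±D -0.41 x [ 0.008  0.001 -1.   ]
tin top s [135.96419224 197.19330823] lat [-40.72623205  39.11435026]
lid edge s [np.float64(196.4), np.float64(196.0), np.float64(195.6), np.float64(196.1), np.float64(195.5)]
```

View pics/wF.png

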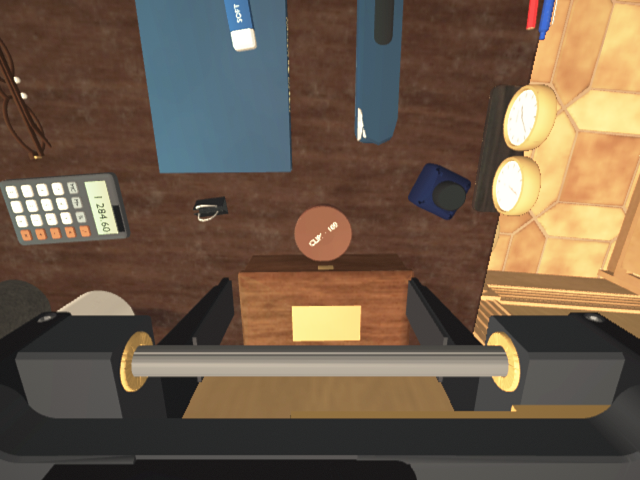

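```bash
python3 - <<'E'
from h import *
c=load("wristF")
h,P,m=tinmask(c);H,S,V=[h[...,i].astype(int) for i in range(3)]
a=(P-G)@D;b=(P-G)@L;Z=P[...,2]
for l in(-50,-40,-30,-10,0,10,30,40,50):
    q=m&(abs(b-l)<5)&(Z>6)&(Z<50)&(a>180)
    if l in(-10,0,10): q&=(Z>30)
    print(l,q.sum(),np.percentile(a[q],[10,50,90]).round(1) if q.sum() else None)
t=m&(abs(Z-23.6)<2)&(a>120)&(a<192)&(abs(b)<36)
k,lab,st,ce=cv2.connectedComponentsWithStats(t.astype(np.uint8));i=1+np.argmax(st[1:,4]);t=lab==i
al,bl=a[t],b[t]
# edge points per direction, rear half & sides -> fit circle
th=np.arctan2(bl,al-163);r=np.hypot(bl,al-163)
E=[]
for ang in np.radians(np.arange(-180,180,8)):
    s=abs((th-ang+np.pi)%(2*np.pi)-np.pi)<.07
    if s.any() and abs(ang)>np.radians(25): j=np.argmax(r*s);E.append((al[j],bl[j]))
E=np.array(E);A=np.c_[2*E,np.ones(len(E))];x=np.linalg.lstsq(A,(E**2).sum(1),rcond=None)[0]
print("circle",x[:2],np.sqrt(x[2]+x[0]**2+x[1]**2), "s range",al.min(),al.max())
cv2.imwrite("pics/wFc.png",cv2.resize(c['p'][195:285,260:390],None,fx=6,fy=6,interpolation=2))
E
```

```text
-50 128 [196.5 196.9 197.2]
-40 128 [196.6 196.9 197.3]
-30 127 [196.5 196.8 197.2]
-10 61 [196.4 196.7 197.1]
0 48 [195.6 196.  197. ]
10 53 [195.6 196.7 197.1]
30 132 [196.4 196.8 197.2]
40 127 [196.4 196.7 197.1]
50 128 [196.4 196.8 197.1]
circle [166.206323     0.29497717] 30.984381108664127 s range 135.01016612012685 191.9997967117837
```

View pics/wFc.png

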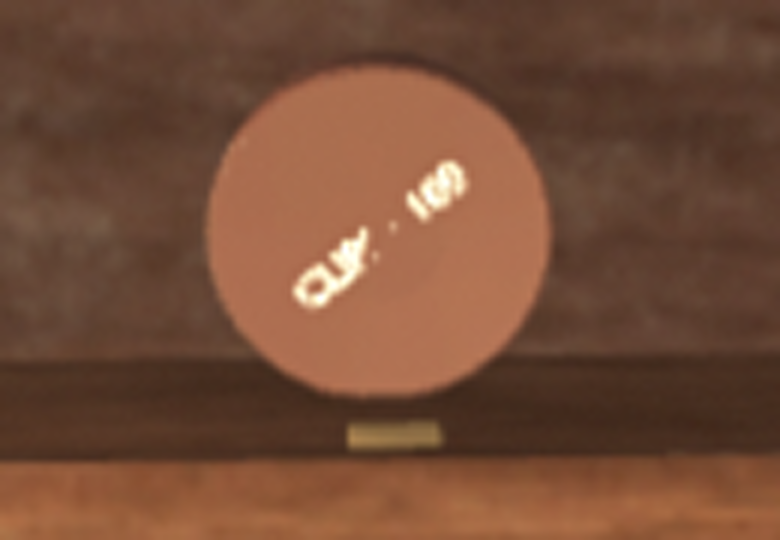

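```bash
python3 - <<'E'
from cell import *
print(order.job_done()); print(sensors.state()['t'])
E
```

```text
the job is handed in; nothing more can be done
None
the job is handed in; nothing more can be done
```

The reddish-brown tin is through the gap and stands flat against, or within about a millimetre of, the front of the wooden box. I handed the job in at about 22 s of the 59 s allowed. I pushed the tin from behind with the two fingertips 28 mm apart, never pinching or lifting it.

**Contact with the box:** at the end the arm stalled as the force rose from under 1 N to about 5 N, so the tin touched. I then backed straight off.

**Final position:** a wrist view from above put the tin's centre 30.6 mm from the box front, where 30 mm means touching. It also put the tin about 0.3 mm off the gap's centre line.

**Bystanders:** comparing scene pictures from start and end, only the tin and the arm had moved. The gripper was clear of everything when I handed in.

**Off plan or in disagreement:**
- **Drift to the book side:** at the gap mouth the tin drifted about 4 mm towards the book, and I corrected it there. The readings I took stayed at 5 N or less.
- **Camera disagreement:** the scene and side cameras, less exact at that edge, put the tin's centre at about 163 mm past the gap's middle. The wrist view puts it at 166 mm. I relied on the wrist view and the force stall.

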